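# Load the pipe-collar carrier and lift it

### The arm

A 6-joint arm with a two-finger parallel gripper is mounted at the origin on the work surface; the furniture and walls round the work are solid. World frame = base frame: x ahead of the robot, y to its left, z up, the work surface at z = 0. Lengths are in m, angles in rad, forces in N, time in s.
With the tool pointing down it reaches from about 0.275 to 0.85 m from the base axis. Payload 19 kg.
Tool frame: the origin (TCP) lies on the centre line of the jaws, within the pads' length; the fingertips stand 19 mm ahead of it and the grasp point (between the pads) is the TCP; z points along the fingers, y is the line along which they close (so a half turn about z gives the same grasp; the last joint's range is limited). The gripper opens to 85 mm and grips with 20 to 120 N. Pads are 22 mm wide; open, the fingers measure 114 mm over their backs; the gripper's body (76 mm by 85 mm) begins 54 mm behind the grasp point. The pads swing forward as they close: fully open they stand 13 mm farther back than shut.
Start: joints at [1.189, 0.15, 1.437, -0, 1.554, -0.134], TCP at [0.141, 0.557, 0.215] pointing down, gripper open.
Joint ranges: [-2.8, 2.8], [-0.68, 2.1], [0.12, 2.68], [-1.39, 4.53], [0.16, 2.79], [-2.81, 2.81]. Speed limits (rad/s): [1.89, 1.89, 2.22, 3.01, 3.01, 3.01].

### API

Orientations are given as a rotation vector (axis times angle).
In Python, from rig import status, read_camera, calibration, workorder gives the robot as it stands.
- The arm moves only by the tool jog_arm, never from a script. Its arguments are lists of equal length, an entry for each row: "travel": the shift along the world's x, y, z in mm, a list of three; "turn": the turn about the world's z in degrees; "grip": the finger opening in mm, from 0 to 85.4. A call has 1 to 12 rows; each row is the pose to reach, as a shift and turn from the pose commanded when the call began; what a row does not reach only later rows make up. A row lasts 1/8 s, in which the tool goes at most 62.5 mm and 10.7 degrees, less where a joint would pass 70% of its speed; a pose out of reach is approached as far as the arm can. A call with a gripper value outside its range is refused whole. The fingers move at their own pace and stop on an object; "newtons" is the grip in N (left out, the last holds). Time passes only in rows, so rows that repeat a pose let the fingers close. It gives the time, the measured TCP pose, the force, the opening and the grip force at its end, in the units of the state.
- status.read_state(): the state, without advancing time (a new reading comes with each control period).
- read_camera(name): name is "side" or "top" or "wrist"; returns the picture (384x512x3 uint8, red, green, blue); there is no depth.
- calibration(name): a dict with "fx", "fy", "cx", "cy" (pixels), "k1" (the pictures are not rectified: a ray, as slopes to the right and down, at radius r is drawn at 1 + k1 r^2 times it, then the intrinsics apply), "T" (4x4, takes a point from camera to world coordinates). Camera axes: x right, y down, z forward; pixel columns grow to the right and rows downward; lengths in m; the calibration is good to about 2 mm. A picture is of the moment at which its call begins: read the wrist's pose just before it. calibration takes no time and is no camera call; for the wrist camera it gives the pose at the moment of the call.
- workorder.finish_job(): hands the job in; it is judged then, once.
The state is a dict: "time_s": time; "q": joint angles; "joint_velocities": joint speeds; "tau": joint torques, N m; "ee_pos": TCP position; "ee_rot": TCP orientation; "contact_force": force on the tool from outside, world axes, zero at the start; "ft_torque": the same for the moment, N m; "finger_gap": finger opening in m; "gripper_force": force on a finger pad.
Only numpy, scipy, OpenCV 4.12 (cv2) and the standard library are available. Lean on these libraries where they do the work, as an engineer would, in place of code of your own. Each camera call takes 0.05 s, during which the arm holds its last target. There are 200 camera calls.

### The job

Load the little blue carrier for the plumbing job: while it stands on the worktop, slide the wide dark steel collar down its post fully home and let go of it, then the narrower brass bushing on top of it in the same way. Then pick up the carrier itself (the bare top of its post is the grip; fingers off the rings), lift it about 15 cm clear of the worktop and finish while still holding it there, level and steady with both rings in place. Keep the carrier upright all the while and leave the tape roll, soap and cup where they are.

Things in the scene. Friction and masses are not known exactly. Their poses are not given: they have to be found in the camera images.
- carrier: loose carrier, about 0.35 kg: a blue round base disc, 100 mm across and 12 mm thick, with a steel post standing up from its centre, 16 mm in diameter with a domed tip, 72 mm high over the underside of the base. Origin: centre of the underside; z up along the post. With both rings on, the post is bare from 44 to 72 mm above the origin: that is the grip for lifting
- carrier_tip (a point): top of the carrier's post, 72 mm above its origin on its axis
- collar: wide dark steel-grey collar (thick ring), outer diameter 52 mm, bore 23 mm, 16 mm high, about 0.12 kg, lying flat on the worktop. Origin: centre of its underside; z is the bore's axis. Home on the carrier, its origin is 12 mm above the carrier's origin
- bushing: narrower brass-yellow bushing (ring), outer diameter 38 mm, bore 23 mm, 16 mm high, about 0.08 kg, lying flat on the worktop. Origin: centre of its underside; z is the bore's axis. Home on the collar, its origin is 28 mm above the carrier's origin
- tape_roll: roll of tan tape lying flat, about 97 mm across, 25 mm high, origin at the centre of its underside; leave it alone
- soap_bar: pink bar of soap, 48x75x20 mm, long side along its y, origin at the centre of its underside; leave it alone
- dosing_cup: small pale cup, 63 mm across, 49 mm high, at the back of the worktop, origin at the centre of its underside; leave it alone
Not all that is in view belongs to the job. Leave any purple look-alike of the bushing alone.

How it is judged:
By the outcome, as a careful person would: the job done as asked, in the order asked, and still so for the second after the job is handed in, while the arm keeps its last pose, push and grip.
It also fails if it takes over 72 s, if anything falls off the work surface, if the arm or the gripper's body presses on something with over 40 N, if the wrist force passes 120 N, or if a joint passes its speed limit or range.

## Working session

There is one attempt and no reset: what is moved stays moved. The work goes in short steps, Python scripts to look and compute and a tool call to move; the robot and the scene stay as the last step left them, time stands still between calls to the robot, and variables do not carry over. Pictures are saved under pics/ and viewed, at most 10 in all, crops included, and the job is handed in when it is done.

Besides the shell and the picture viewer there is one more tool, called after ">>>" in YAML: its name, and indented under it one key for each argument. jog_arm: Moves the arm, as the interface text tells. Its arguments: {"type":"object","properties":{"travel":{"type":"array","items":{"type":"array","items":{"type":"number"}}},"turn":{"type":"array","items":{"type":"number"}},"grip":{"type":"array","items":{"type":"number"}},"newtons":{"type":"number"}},"required":["travel","turn","grip"]}

```bash
ls; mkdir -p pics; cat > h.py <<'E'
import numpy as np, cv2
from rig import status, read_camera, calibration, workorder
def K(c): return np.array([[c['fx'],0,c['cx']],[0,c['fy'],c['cy']],[0,0,1.]]), np.array([c['k1'],0,0,0,0.])
def cast(c,uv,z):
    k,d=K(c); p=cv2.undistortPoints(np.array(uv,float).reshape(-1,1,2),k,d).reshape(-1,2)
    T=np.array(c['T']); r=np.c_[p,np.ones(len(p))]@T[:3,:3].T; o=T[:3,3]
    return o+r*((z-o[2])/r[:,2])[:,None]
def save(n,im): cv2.imwrite('pics/'+n+'.png',im[...,::-1])
E
python3 - <<'E'
from h import *
s=status.read_state(); print(s)
a=read_camera('top'); b=read_camera('side')
np.save('top.npy',a);np.save('side.npy',b)
save('top0',a);save('side0',b)
for n in ('top','side','wrist'): print(n,calibration(n))
E
```

```text
pics
{'time_s': 0.0, 'q': array([ 1.18900044e+00,  1.50973380e-01,  1.43800093e+00,  8.17182621e-06,
        1.55377818e+00, -1.34002648e-01]), 'joint_velocities': array([-1.03384095e-03, -1.04679953e-03, -1.73028972e-03, -1.05035452e-03,
       -4.30974658e-05,  4.00037840e-04]), 'tau': array([-1.99579728e-03, -7.13065052e+01, -5.70870423e+01, -3.11363528e-04,
        9.15378478e-03, -8.75008823e-05]), 'ee_pos': array([0.14095203, 0.55719999, 0.21419764]), 'ee_rot': array([-3.88200285e-01, -3.11720927e+00,  1.75816079e-03]), 'contact_force': array([ 0.04657022, -0.79500435, -0.47984386]), 'ft_torque': array([ 0.05680596, -0.02704277,  0.05680137]), 'gripper_force': 0.0, 'finger_gap': 0.08533212090799323}
top {'fx': 418.32916679859323, 'fy': 418.32916679859323, 'cx': 249.03975306792208, 'cy': 191.9287347562559, 'k1': -0.10364184040667831, 'T': array([[-1.32626037e-02, -9.78099686e-01,  2.07714003e-01,
         3.56305928e-01],
       [-9.99909900e-01,  1.34038510e-02, -7.27472868e-04,
        -2.72962283e-02],
       [-2.07262656e-03, -2.07704936e-01, -9.78189329e-01,
         9.1163
[... 174 characters left out ...]
21901, 'cy': 193.63827913634987, 'k1': 0.06208260036501833, 'T': array([[-0.99836259,  0.04275097, -0.03800641,  0.56286114],
       [ 0.05499296,  0.53443435, -0.84341905,  0.79052704],
       [-0.01574505, -0.84412812, -0.53591026,  0.57552749],
       [ 0.        ,  0.        ,  0.        ,  1.        ]])}
wrist {'fx': 273.09548970773096, 'fy': 273.09548970773096, 'cx': 255.26103283899636, 'cy': 188.73571156194006, 'k1': -0.04942396949845429, 'T': array([[ 0.24563421,  0.92983293,  0.27399739,  0.0711799 ],
       [ 0.96936185, -0.23526789, -0.07061599,  0.57475423],
       [-0.00119829,  0.28294832, -0.95913441,  0.37391411],
       [ 0.        ,  0.        ,  0.        ,  1.        ]])}
```

View pics/top0.png

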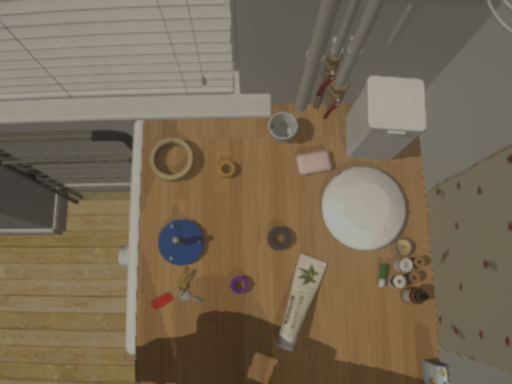

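View pics/side0.png

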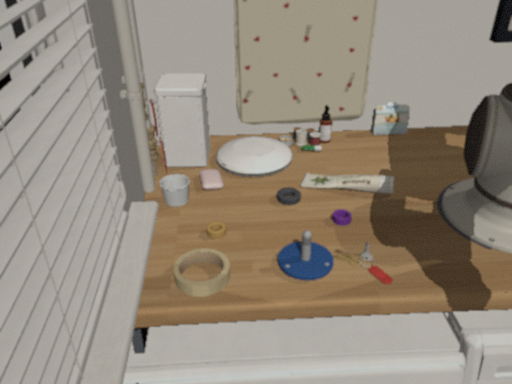

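The top view shows the carrier near (181,242), collar (280,238), bushing (228,169), and the purple decoy (241,284). The side view shows the carrier base at (305,260) with its tip at about (307,234), the collar at (289,196), and the bushing at (216,230).

```bash
cat >> h.py <<'E'
RNG={'blue':((100,120,50),(125,255,255)),'brass':((14,130,60),(26,255,255)),'dark':((0,0,0),(179,90,85))}
def blob(im,name,box):
    hsv=cv2.cvtColor(im,cv2.COLOR_RGB2HSV); m=cv2.inRange(hsv,*map(np.array,RNG[name]))
    w=np.zeros_like(m); x0,y0,x1,y1=box; w[y0:y1,x0:x1]=m[y0:y1,x0:x1]
    cs=cv2.findContours(w,cv2.RETR_EXTERNAL,cv2.CHAIN_APPROX_NONE)[0]
    return cv2.convexHull(max(cs,key=cv2.contourArea))
def circ(c,hull,z):
    # the hull's rim cast on plane z: centre and radius of the enclosing circle
    P=cast(c,hull.reshape(-1,2),z)[:,:2].astype(np.float32)
    e=cv2.fitEllipse(P*1000) ; return np.round(e[0],1),np.round(e[1],1)
E
python3 - <<'E'
from h import *
t=np.load('top.npy');s=np.load('side.npy');ct=calibration('top');cs=calibration('side')
for n,bt,bs,z in(('blue',(150,212,212,272),(270,235,340,285),.012),('brass',(212,152,245,185),(200,218,232,242),.016),('dark',(260,220,300,256),(270,182,308,210),.016)):
    for nm,im,c,b in(('top',t,ct,bt),('side',s,cs,bs)):
        h=blob(im,n,b); print(n,nm,cv2.boundingRect(h),*circ(c,h,z), *circ(c,h,z/2))
print(cast(ct,[(177,240)],.072),cast(cs,[(307,232)],.072))
print('edge',cast(ct,[(135,240)],0), 'tape',cast(ct,[(172,160)],.025),'sill',cast(ct,[(135,240),(250,110)],0.03))
big=np.hstack([cv2.resize(t[145:300,140:310],None,fx=3,fy=3,interpolation=2)])
save('c1',big)
E
```

```text
blue top (160, 230, 42, 34) [431.7 122. ] [75.  89.6] [432.2 123. ] [75.5 90.2]
blue side (278, 243, 54, 36) [442.4 129. ] [ 95.2 100.5] [441.1 122. ] [ 96.2 101.6]
brass top (217, 152, 27, 33) [600.5   8.3] [63.6 82.7] [602.7   8.6] [64.2 83.4]
brass side (206, 222, 20, 17) [602.4  33.6] [37.6 53.1] [603.   22.8] [38.2 53.9]
dark top (268, 227, 23, 23) [444.8 -90.6] [48.5 49.9] [445.6 -91.1] [48.9 50.4]
dark side (277, 188, 23, 17) [448.1 -75.6] [49.8 66.1] [446.5 -88. ] [50.5 67. ]
[[0.43769229 0.11835821 0.072     ]] [[0.44120664 0.12818551 0.072     ]]
edge [[0.44541951 0.22384127 0.        ]] tape [[0.6191286  0.14153104 0.025     ]] sill [[ 0.44248695  0.21557681  0.03      ]
 [ 0.73253958 -0.03262692  0.03      ]]
```

View pics/c1.png

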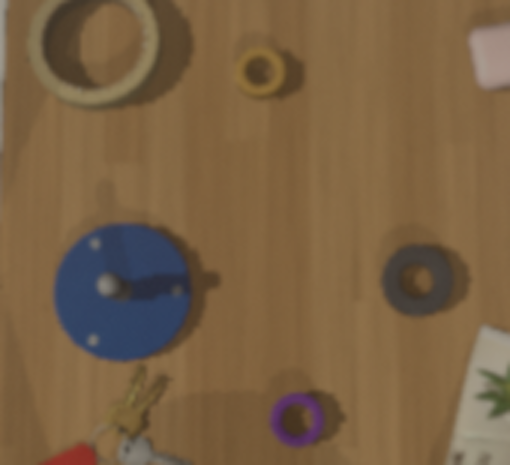

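In the crop the disc centre is at about (181,242) in the full picture, with its tip at (176,240). The collar is at (280,238) and the bushing at (227,169). Keys lie just below the carrier. I'll move above the collar and refine with the wrist camera.

>>> jog_arm:
  travel:
    - [25, -54, 0]
    - [50, -108, 0]
    - [76, -162, 0]
    - [102, -216, 0]
    - [127, -270, 0]
    - [152, -324, 0]
    - [178, -378, 0]
    - [203, -432, 0]
    - [229, -486, 0]
    - [254, -540, 0]
    - [280, -594, 0]
    - [305, -648, 0]
  turn: [0, 0, 0, 0, 0, 0, 2, 4, 7, 10, 12, 14]
  grip: [75, 75, 75, 75, 75, 75, 75, 75, 75, 75, 75, 75]

```text
time_s: 1.6
ee_pos: [0.4464, -0.0927, 0.2147]
ee_rot: [0.004, 3.141, 0.0]
contact_force: [1.4, 0.5, 0.8]
finger_gap: 0.0754
gripper_force: 0.0
```

>>> jog_arm:
  travel:
    - [0, 0, -30]
    - [0, 0, -60]
    - [0, 0, -60]
    - [0, 0, -60]
  turn: [0, 0, 0, 0]
  grip: [75, 75, 75, 75]

```text
time_s: 2.1
ee_pos: [0.4464, -0.0906, 0.1559]
ee_rot: [0.005, 3.141, -0.001]
contact_force: [-0.5, 0.0, 0.7]
finger_gap: 0.0753
gripper_force: 0.0
```

```bash
python3 - <<'E'
from h import *
s=status.read_state(); print(s['ee_pos'],s['ee_rot'],s['finger_gap'],s['time_s'])
c=calibration('wrist'); a=read_camera('wrist'); np.save('w1.npy',a); save('w1',a); np.save('w1T.npy',c['T'])
k,d=K(c);T=np.linalg.inv(c['T'])
for p in ((.446,-.091,.016),(.60,.01,.016),(.44,.12,.012)):
    q=T[:3,:3]@np.array(p)+T[:3,3]; print(cv2.projectPoints(q.reshape(1,3),np.zeros(3),np.zeros(3),k,d)[0].ravel())
E
```

```text
[ 0.44639088 -0.09062742  0.15594004] [ 5.09010827e-03  3.14063989e+00 -8.02418076e-04] 0.07531390115169848 2.1
[255.28127413 174.34597647]
[333.38682659 289.59150992]
[437.1901979 168.2299167]
```

View pics/w1.png

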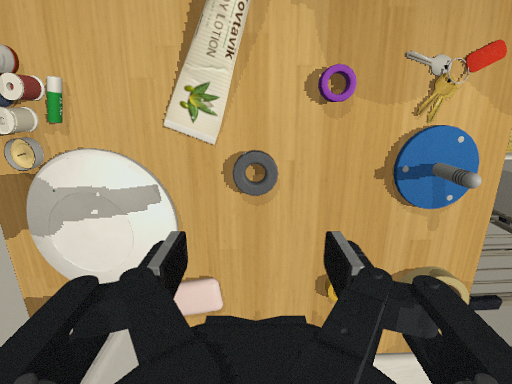

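The wrist view shows the collar centred at about (255,173), between the jaws. The carrier disc is at (437,167) with its tip at (474,182), and a finger half hides the bushing at (333,290). The predicted positions match.

```bash
python3 - <<'E'
from h import *
a=np.load('w1.npy'); c=calibration('wrist')
h=blob(a,'dark',(222,140,290,205)); print(cv2.boundingRect(h)); print(circ(c,h,.016),circ(c,h,.008))
h=blob(a,'blue',(385,115,490,220)); print(cv2.boundingRect(h)); print(circ(c,h,.012))
print('tip',cast(c,[(475,181)],.069))
t=np.load('top.npy');ct=calibration('top')
print('top: collar',cast(ct,[(279.7,238.3)],.012),'base',cast(ct,[(180.8,242.3)],.012),'bush',cast(ct,[(226.7,169)],.014),'tip',cast(ct,[(175.7,240)],.07))
E
```

```text
(245, 161, 24, 24)
(array([444.9, -89.9]), array([26.5, 29.6])) (array([446.7, -89.9]), array([27.2, 30.4]))
(394, 125, 85, 84)
(array([440.2, 119.1]), array([ 97.9, 101.8]))
tip [[0.44037383 0.12138764 0.069     ]]
top: collar [[ 0.44445313 -0.09257091  0.012     ]] base [[0.43847266 0.12044102 0.012     ]] bush [[0.59965006 0.02095879 0.014     ]] tip [[0.4379106  0.12134506 0.07      ]]
```

>>> jog_arm:
  travel:
    - [-1, 0, -50]
    - [-1, 0, -100]
    - [-1, 0, -125]
    - [-1, 0, -136]
    - [-1, 0, -136]
  turn: [0, 0, 0, 0, 0]
  grip: [75, 75, 75, 75, 75]

```text
time_s: 2.78
ee_pos: [0.4455, -0.0907, 0.0194]
ee_rot: [0.005, 3.141, -0.001]
contact_force: [-1.0, -0.4, 0.2]
finger_gap: 0.0752
gripper_force: 0.0
```

>>> jog_arm:
  travel:
    - [0, 0, 0]
    - [0, 0, 0]
    - [0, 0, 0]
    - [0, 0, 0]
    - [0, 0, 0]
    - [0, 0, 0]
  turn: [0, 0, 0, 0, 0, 0]
  grip: [60, 50, 45, 45, 45, 45]
  newtons: 30

```text
time_s: 3.52
ee_pos: [0.445, -0.0906, 0.0188]
ee_rot: [-0.006, -3.142, 0.0]
contact_force: [-0.4, -0.3, 0.5]
finger_gap: 0.0451
gripper_force: 0.0
```

```bash
python3 - <<'E'
from h import *
a=read_camera('wrist'); b=read_camera('side'); print(status.read_state()['contact_force'],status.read_state()['finger_gap'])
save('w2',np.hstack([cv2.resize(a[100:360,150:370],None,fx=1.8,fy=1.8),cv2.resize(b[110:240,240:350],None,fx=3.6,fy=3.6)]))
E
```

```text
[-0.32782432  0.18323898 -0.66324139] 0.044910058959511646
```

View pics/w2.png

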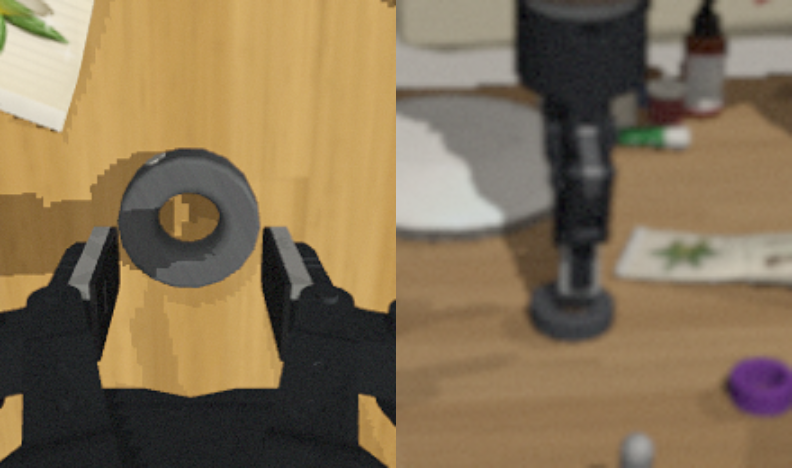

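The wrist crop (left) shows the collar centred between the pads. The side crop (right) shows a pad ending at about the collar's top rim, near full-picture (290.6,193.3), so the tips may be too high. I'll measure the tip height.

```bash
python3 - <<'E'
from h import *
s=status.read_state();print(s['ee_pos'])
cs=calibration('side');cw=calibration('wrist')
for v in (190,193.3,197,201):
    for z in (.01,.02,.03,.04): print(v,z,cast(cs,[(290.6,v)],z)[0].round(4))
for z in (.0,.01,.02,.03,.04):
    p=cast(cw,[(215.6,226.7),(295.6,226.7)],z); print(z,p.round(4).tolist(), 'gap',p[1,1]-p[0,1])
E
```

```text
[ 0.44501997 -0.09059376  0.01873721]
190 0.01 [ 0.4392 -0.1078  0.01  ]
190 0.02 [ 0.4414 -0.0919  0.02  ]
190 0.03 [ 0.4436 -0.076   0.03  ]
190 0.04 [ 0.4458 -0.0601  0.04  ]
193.3 0.01 [ 0.4409 -0.0943  0.01  ]
193.3 0.02 [ 0.443  -0.0787  0.02  ]
193.3 0.03 [ 0.4452 -0.063   0.03  ]
193.3 0.04 [ 0.4473 -0.0474  0.04  ]
197 0.01 [ 0.4426 -0.0796  0.01  ]
197 0.02 [ 0.4448 -0.0642  0.02  ]
197 0.03 [ 0.4469 -0.0488  0.03  ]
197 0.04 [ 0.449  -0.0334  0.04  ]
201 0.01 [ 0.4445 -0.064   0.01  ]
201 0.02 [ 0.4466 -0.0489  0.02  ]
201 0.03 [ 0.4487 -0.0338  0.03  ]
201 0.04 [ 0.4508 -0.0187  0.04  ]
0.0 [[0.4537, -0.1192, 0.0], [0.4539, -0.0622, 0.0]] gap 0.05693677644514439
0.01 [[0.4492, -0.1176, 0.01], [0.4494, -0.0638, 0.01]] gap 0.05374521458898414
0.02 [[0.4446, -0.116, 0.02], [0.4448, -0.0654, 0.02]] gap 0.0505536527328239
0.03 [[0.4401, -0.1144, 0.03], [0.4403, -0.067, 0.03]] gap 0.047362090876663654
0.04 [[0.4356, -0.1128, 0.04], [0.4358, -0.0686, 0.04]] gap 0.04417052902050342
```

>>> jog_arm:
  travel:
    - [0, 0, 0]
    - [0, 0, 0]
    - [0, 0, 0]
  turn: [0, 0, 0]
  grip: [62, 62, 62]

```text
time_s: 4.0
ee_pos: [0.445, -0.0906, 0.0187]
ee_rot: [-0.005, -3.142, 0.0]
contact_force: [0.4, 0.7, 0.1]
finger_gap: 0.062
gripper_force: 0.0
```

>>> jog_arm:
  travel:
    - [0, 0, -5]
    - [0, 0, -9]
    - [0, 0, -12]
    - [0, 0, -12]
  turn: [0, 0, 0, 0]
  grip: [62, 62, 62, 62]

```text
time_s: 4.5
ee_pos: [0.4449, -0.0905, 0.0065]
ee_rot: [-0.005, -3.141, -0.0]
contact_force: [0.3, 1.0, 0.5]
finger_gap: 0.0617
gripper_force: 0.0
```

```bash
python3 - <<'E'
from h import *
s=status.read_state();print(s['ee_pos'],s['contact_force'],s['finger_gap'])
a=read_camera('wrist'); b=read_camera('side')
save('w3',np.hstack([cv2.resize(a[100:360,150:370],None,fx=1.8,fy=1.8),cv2.resize(b[110:240,240:350],None,fx=3.6,fy=3.6)]))
E
```

```text
[ 0.44490035 -0.09052665  0.00647461] [0.25824666 1.0014199  0.4689332 ] 0.061676454863718304
```

View pics/w3.png

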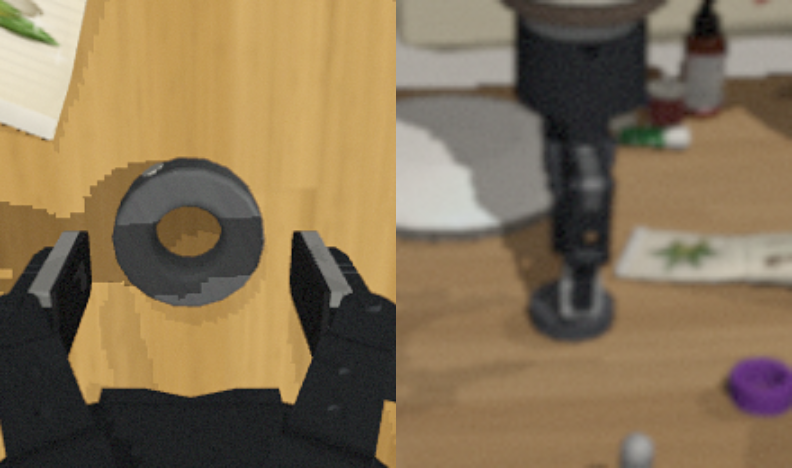

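The wrist crop shows the pads clear of the collar on both sides. The side crop shows the near pad tip at about the collar's top rim, full picture (289,197). The tips are still high and there's no contact, so I'll go down in small steps while watching the force.

>>> jog_arm:
  travel:
    - [0, 0, -2]
    - [0, 0, -4]
    - [0, 0, -6]
    - [0, 0, -6]
  turn: [0, 0, 0, 0]
  grip: [62, 62, 62, 62]

```text
time_s: 5.1
ee_pos: [0.4449, -0.0906, 0.0006]
ee_rot: [-0.005, -3.141, -0.0]
contact_force: [-0.4, -0.6, -0.3]
finger_gap: 0.062
gripper_force: 0.0
```

>>> jog_arm:
  travel:
    - [0, 0, 0]
    - [0, 0, 0]
    - [0, 0, 0]
    - [0, 0, 0]
    - [0, 0, 0]
  turn: [0, 0, 0, 0, 0]
  grip: [56, 50, 45, 45, 45]
  newtons: 20

```text
time_s: 5.72
ee_pos: [0.4451, -0.0906, 0.0008]
ee_rot: [0.005, 3.142, -0.0]
contact_force: [0.4, -0.2, 0.5]
finger_gap: 0.045
gripper_force: 0.0
```

>>> jog_arm:
  travel:
    - [0, 0, 0]
    - [0, 0, 0]
    - [0, 0, 0]
    - [0, 0, -2]
    - [0, 0, -4]
    - [0, 0, -6]
    - [0, 0, -8]
    - [0, 0, -8]
  turn: [0, 0, 0, 0, 0, 0, 0, 0]
  grip: [62, 62, 62, 62, 62, 62, 62, 62]

```text
time_s: 6.72
ee_pos: [0.4449, -0.0906, -0.0074]
ee_rot: [-0.006, -3.141, 0.0]
contact_force: [-1.0, -0.7, 0.7]
finger_gap: 0.0621
gripper_force: 0.0
```

>>> jog_arm:
  travel:
    - [0, 0, 0]
    - [0, 0, 0]
    - [0, 0, 0]
    - [0, 0, 0]
    - [0, 0, 0]
  turn: [0, 0, 0, 0, 0]
  grip: [56, 50, 45, 45, 45]
  newtons: 20

```text
time_s: 7.35
ee_pos: [0.4452, -0.0907, -0.0068]
ee_rot: [0.005, 3.141, -0.001]
contact_force: [-2.5, -0.7, 7.4]
finger_gap: 0.0473
gripper_force: 19.4
```

```bash
python3 - <<'E'
from h import *
s=status.read_state();print(s['ee_pos'],s['contact_force'],s['finger_gap'],s['gripper_force'])
a=read_camera('wrist'); b=read_camera('side'); np.save('w4.npy',a)
save('w4',np.hstack([cv2.resize(a[100:360,150:370],None,fx=1.8,fy=1.8),cv2.resize(b[110:240,240:350],None,fx=3.6,fy=3.6)]))
E
```

```text
[ 0.44518717 -0.09069889 -0.00681861] [-2.52690898 -0.71257403  7.37179597] 0.047260742559999465 19.403306264430285
```

View pics/w4.png

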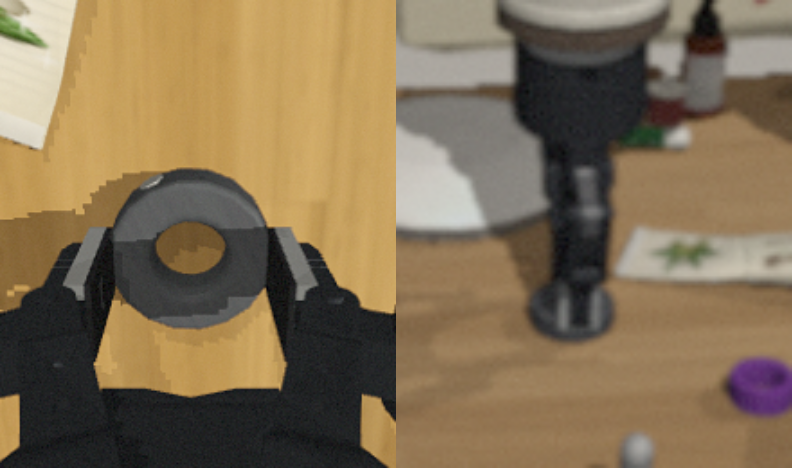

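The wrist and side crops show the pads only just catching the collar's top rim. The true tips sit about 20 mm above the reported TCP at this opening. I'll reopen, go 9 mm lower and grip again.

>>> jog_arm:
  travel:
    - [0, 0, 0]
    - [0, 0, 0]
    - [0, 0, 0]
    - [0, 0, -2]
    - [0, 0, -4]
    - [0, 0, -6]
    - [0, 0, -8]
    - [0, 0, -9]
    - [0, 0, -9]
  turn: [0, 0, 0, 0, 0, 0, 0, 0, 0]
  grip: [62, 62, 62, 62, 62, 62, 62, 62, 62]

```text
time_s: 8.57
ee_pos: [0.445, -0.0906, -0.0163]
ee_rot: [-0.005, -3.141, 0.0]
contact_force: [0.9, 0.0, 0.0]
finger_gap: 0.062
gripper_force: 0.0
```

>>> jog_arm:
  travel:
    - [0, 0, 0]
    - [0, 0, 0]
    - [0, 0, 0]
    - [0, 0, 0]
    - [0, 0, 0]
  turn: [0, 0, 0, 0, 0]
  grip: [56, 50, 45, 40, 40]
  newtons: 35

```text
time_s: 9.2
ee_pos: [0.4452, -0.0907, -0.0158]
ee_rot: [0.005, 3.141, -0.0]
contact_force: [-3.0, 1.2, 7.7]
finger_gap: 0.0478
gripper_force: 34.7
```

```bash
python3 - <<'E'
from h import *
np.save('g0.npy',read_camera('wrist'))
E
```

>>> jog_arm:
  travel:
    - [0, 0, 5]
    - [0, 0, 20]
    - [0, 0, 40]
    - [0, 0, 60]
    - [0, 0, 60]
  turn: [0, 0, 0, 0, 0]
  grip: [40, 40, 40, 40, 40]

```text
time_s: 9.88
ee_pos: [0.446, -0.0909, 0.0456]
ee_rot: [0.005, 3.139, -0.002]
contact_force: [-0.1, -0.1, -1.6]
finger_gap: 0.0477
gripper_force: 36.3
```

```bash
python3 - <<'E'
from h import *
a=np.load('g0.npy');b=read_camera('wrist');np.save('g1.npy',b)
s=read_camera('side');np.save('s1.npy',s)
# frame region between pads
x=cv2.absdiff(a,b).max(2); print('diff ring', np.median(x[195:225,225:290]),'table',np.median(x[120:170,225:290]))
for n,i in(('g0',a),('g1',b)):
    g=cv2.cvtColor(i,cv2.COLOR_RGB2GRAY); hsv=cv2.cvtColor(i,cv2.COLOR_RGB2HSV)
    m=cv2.inRange(hsv,(0,0,0),(179,70,125)); w=np.zeros_like(m); w[150:300,205:305]=m[150:300,205:305]
    # bore: table-coloured hole
    hole=cv2.inRange(hsv,(5,70,40),(30,255,255)); n_,L,st,ce=cv2.connectedComponentsWithStats(hole)
    print(n,[(st[k][:4].tolist(),st[k][4],ce[k].round(1).tolist()) for k in range(1,n_) if st[k][4]>60 and 215<ce[k][0]<295 and 150<ce[k][1]<300 and st[k][4]<5000])
save('w5',np.hstack([cv2.resize(b[100:360,150:370],None,fx=1.8,fy=1.8),cv2.resize(s[80:210,240:350],None,fx=3.6,fy=3.6)]))
E
```

```text
diff ring 4.0 table 4.0
g0 [([235, 230, 42, 31], np.int32(955), [255.3, 244.7]), ([201, 268, 109, 53], np.int32(3470), [255.5, 299.6])]
g1 [([235, 230, 42, 31], np.int32(976), [255.2, 244.7]), ([201, 268, 109, 53], np.int32(3477), [255.4, 299.5])]
```

View pics/w5.png

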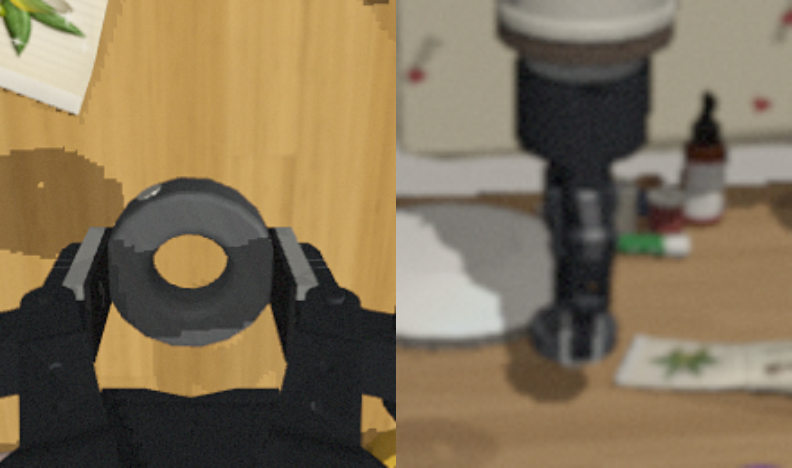

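The collar hangs level between the pads. In the wrist crop the bore is at (255,245), the same as before lifting. In the side crop the gripper body's lower edge is at full row ~123 and the collar's lower edge at row ~180. Before lowering, I'll check the body's clearance over the post and where the bore sits relative to the tool.

```bash
python3 - <<'E'
from h import *
s=status.read_state();tc=s['ee_pos'];print(tc,s['ee_rot'])
cs=calibration('side')
def zy(uv,y):
    zz=np.linspace(0,.3,301); P=np.array([cast(cs,[uv],z)[0] for z in zz]); i=np.abs(P[:,1]-y).argmin(); return P[i].round(4)
print('ring low near',zy((289.5,180),-.065),'body low near',zy((292,121),-.05),zy((292,125),-.05))
cw=calibration('wrist')
for z in (.0614,.0774): print('bore',z,cast(cw,[(255.2,244.7)],z)[0].round(4))
# ring outer extents in crop w5: x 109..273, y 178..347
u=[(150+109/1.8,100+255/1.8),(150+273/1.8,100+255/1.8),(150+190/1.8,100+178/1.8),(150+190/1.8,100+347/1.8)]
for z in (.0614,.07,.0774,.09): print(z,cast(cw,u,z)[:,:2].round(4).tolist())
E
```

```text
[ 0.44498228 -0.09057151  0.04378856] [ 5.41202180e-03  3.14128240e+00 -3.26496376e-04]
ring low near [ 0.4479 -0.0657  0.061 ] body low near [ 0.4487 -0.0493  0.2   ] [ 0.4485 -0.0489  0.192 ]
bore 0.0614 [ 0.4486 -0.0909  0.0614]
bore 0.0774 [ 0.4401 -0.0909  0.0774]
0.0614 [[0.4466, -0.1167], [0.4468, -0.0641], [0.4206, -0.0906], [0.4817, -0.0909]]
0.07 [[0.4421, -0.1151], [0.4423, -0.0657], [0.4178, -0.0906], [0.4751, -0.0908]]
0.0774 [[0.4383, -0.1138], [0.4385, -0.0671], [0.4153, -0.0906], [0.4694, -0.0908]]
0.09 [[0.4318, -0.1114], [0.4319, -0.0694], [0.411, -0.0906], [0.4598, -0.0908]]
```

>>> jog_arm:
  travel:
    - [0, 0, 30]
    - [0, 0, 60]
    - [-1, 35, 60]
    - [-2, 75, 60]
    - [-4, 120, 60]
    - [-5, 165, 60]
    - [-6, 195, 60]
    - [-6, 211, 60]
    - [-6, 211, 60]
    - [-6, 211, 60]
  turn: [0, 0, 0, 0, 0, 0, 0, 0, 0, 0]
  grip: [40, 40, 40, 40, 40, 40, 40, 40, 40, 40]

```text
time_s: 11.22
ee_pos: [0.4391, 0.1196, 0.1035]
ee_rot: [-0.006, -3.141, 0.001]
contact_force: [-0.3, -0.9, -1.4]
finger_gap: 0.0478
gripper_force: 36.6
```

```bash
python3 - <<'E'
from h import *
s=status.read_state();print(s['ee_pos'],s['ee_rot'],s['finger_gap'])
a=read_camera('wrist');b=read_camera('side');np.save('w6.npy',a);np.save('s6.npy',b);c=calibration('wrist')
hsv=cv2.cvtColor(a,cv2.COLOR_RGB2HSV)
hsv_b=cv2.cvtColor(b,cv2.COLOR_RGB2HSV)
h=blob(a,'blue',(100,60,420,330)); print(cv2.boundingRect(h),circ(c,h,.012))
h=blob(b,'blue',(260,225,350,295)); print(cv2.boundingRect(h))
save('w6',np.hstack([cv2.resize(a[100:340,170:340],None,fx=2.3,fy=2.3),cv2.resize(b[130:290,250:350],None,fx=3.45,fy=3.45)]))
E
```

```text
[0.43906948 0.11961532 0.10352821] [-6.15144122e-03 -3.14115046e+00  6.82185693e-04] 0.04775549090205488
(206, 136, 102, 83) (array([440.2, 120.8]), array([97.8, 98.4]))
(278, 243, 54, 36)
```

View pics/w6.png

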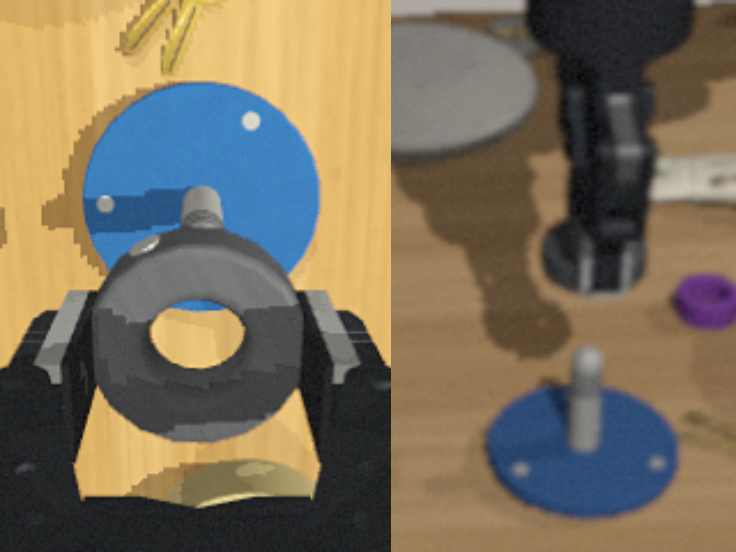

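The wrist crop shows the post rising behind the collar, nearly in line with the bore: post column at 258, bore centre at 256. The side crop shows the collar above and in line with the post, about 55 mm clear. Disc centre from this view is (440.2,120.8), so I'll shift +1 mm in y and descend under force watch.

>>> jog_arm:
  travel:
    - [0, 1, -15]
    - [0, 1, -30]
    - [0, 1, -42]
    - [0, 1, -47]
    - [0, 1, -50]
    - [0, 1, -53]
    - [0, 1, -56]
    - [0, 1, -56]
  turn: [0, 0, 0, 0, 0, 0, 0, 0]
  grip: [40, 40, 40, 40, 40, 40, 40, 40]

```text
time_s: 12.32
ee_pos: [0.439, 0.1214, 0.0477]
ee_rot: [-0.005, -3.141, 0.0]
contact_force: [-0.4, -0.2, -1.3]
finger_gap: 0.0474
gripper_force: 36.6
```

```bash
python3 - <<'E'
from h import *
s=status.read_state();print(s['ee_pos'],s['contact_force'])
a=read_camera('wrist');np.save('w7.npy',a)
# bright steel tip seen inside the bore (fixed at ~x235-277,y230-261)
r=a[225:268,228:284]; hsv=cv2.cvtColor(r,cv2.COLOR_RGB2HSV)
m=cv2.inRange(hsv,(0,0,60),(179,70,255)); t=cv2.inRange(hsv,(90,80,40),(130,255,255)); w=cv2.inRange(hsv,(5,70,40),(30,255,255))
for y in range(0,43,2): print(''.join('#' if m[y,x] else 'b' if t[y,x] else 'w' if w[y,x] else '.' for x in range(56)))
h=blob(a,'blue',(60,20,460,380)); print(cv2.boundingRect(h),circ(calibration('wrist'),h,.012))
E
```

```text
[0.43899303 0.12140654 0.04768992] [-0.39981576 -0.22319187 -1.33208717]
########################################################
########################################################
########################################################
########################################################
########################################################
############bb###########################bb#############
##########bbbb###########################bbbb.##########
#######.#bbbbb###########################bbbbbb#########
######.bbbbbbbb##########################bbbbbbb########
#####..bbbbbbbb##########################bbbbbbbb#######
#####..bbbbbbbb##########################bbbbbbb..######
####...bbbbbbbbb########################bbbbbbbb..######
####....bbbbbbbbb######################bbbbbbbb...######
####.....bbbbbbbbbb##################bbbbbbbbb#.########
#####.#....bbbbbbbbbb.############bbbbbbbbbb.##.########
########.#....bbbbbbbbbbbbbbbbbbbbbbbbbbbb####.#########
########.....#.#bbbbbbbbbbbbbbbbbbbbbbb#################
#####################bbbbbbbbbbbbb######################
########################################################
########################################################
########################################################
########################################################
(191, 143, 129, 88) (array([440.3, 121. ]), array([98. , 99.3]))
```

The tip is inside the bore, centred with about 3 mm clearance around it. Continuing down.

>>> jog_arm:
  travel:
    - [0, 0, -6]
    - [0, 0, -12]
    - [0, 0, -18]
    - [0, 0, -24]
    - [0, 0, -30]
    - [0, 0, -34]
    - [0, 0, -38]
    - [0, 0, -38]
  turn: [0, 0, 0, 0, 0, 0, 0, 0]
  grip: [40, 40, 40, 40, 40, 40, 40, 40]

```text
time_s: 13.38
ee_pos: [0.4389, 0.1214, 0.0095]
ee_rot: [-0.005, -3.141, 0.0]
contact_force: [-0.2, -0.1, -1.5]
finger_gap: 0.0479
gripper_force: 36.6
```

>>> jog_arm:
  travel:
    - [0, 0, -3]
    - [0, 0, -6]
    - [0, 0, -9]
    - [0, 0, -11]
    - [0, 0, -11]
  turn: [0, 0, 0, 0, 0]
  grip: [40, 40, 40, 40, 40]

```text
time_s: 14.0
ee_pos: [0.439, 0.1214, -0.0014]
ee_rot: [-0.005, -3.141, 0.0]
contact_force: [0.0, -0.3, 0.1]
finger_gap: 0.0477
gripper_force: 36.6
```

>>> jog_arm:
  travel:
    - [0, 0, -1]
    - [0, 0, -1]
    - [0, 0, -1]
    - [0, 0, -1]
    - [0, 0, -1]
  turn: [0, 0, 0, 0, 0]
  grip: [40, 50, 60, 66, 66]

```text
time_s: 14.62
ee_pos: [0.4391, 0.1214, -0.0022]
ee_rot: [0.005, 3.142, -0.0]
contact_force: [0.3, -0.4, 0.4]
finger_gap: 0.0651
gripper_force: 0.0
```

>>> jog_arm:
  travel:
    - [0, 0, 15]
    - [0, 0, 40]
    - [0, 0, 80]
    - [0, 0, 120]
    - [0, 0, 120]
  turn: [0, 0, 0, 0, 0]
  grip: [66, 66, 66, 66, 66]

```text
time_s: 15.25
ee_pos: [0.4405, 0.1216, 0.1215]
ee_rot: [0.005, 3.136, 0.001]
contact_force: [0.6, -0.3, -0.6]
finger_gap: 0.0661
gripper_force: 0.0
```

```bash
python3 - <<'E'
from h import *
s=status.read_state();print(s['ee_pos'],s['contact_force'])
a=read_camera('wrist');np.save('w8.npy',a);b=read_camera('side');np.save('s8.npy',b);c=calibration('wrist')
h=blob(a,'blue',(60,20,460,380)); print(cv2.boundingRect(h),circ(c,h,.012))
RNG['dk']=((0,0,0),(179,110,120))
x,y,w,hh=cv2.boundingRect(h)
q=blob(a,'dk',(x+8,y+8,x+w-8,y+hh+10)); print(cv2.boundingRect(q),circ(c,q,.028),circ(c,q,.02))
r=b[225:285:2,268:345]; hs=cv2.cvtColor(r,cv2.COLOR_RGB2HSV)
for row in hs: print(''.join('b' if 95<p[0]<130 and p[1]>110 else 'd' if p[2]<75 else 'w' if p[1]>70 and 5<p[0]<30 else '#' if p[2]>110 else '+' for p in row))
P=np.array(c['T'])
E
```

```text
[0.4405034  0.1215875  0.12153128] [ 0.63495138 -0.28773035 -0.56714204]
(207, 132, 96, 94) (array([437.1, 120.6]), array([96.3, 97.1]))
(229, 157, 53, 52) (array([435.5, 120.7]), array([49.6, 52. ])) (array([437.7, 120.6]), array([51.2, 53.7]))
wwwwwwwwwwwwwwwwwwwwwwwwwwwwwwwwwwwwwwwwwwwwwwwwwwwwwwwwwwwwwwwwwwwwwww#+++#+
wwwwwwwwwwwwwwwwwwwwwwwwwwwwwwwwwwwwwwwwwwwwwwwwwwwwwwwwwwwwwwwwwwwwwwwwwwwww
wwwwwwwwwwwwwwwwwwwwwwwwwwwwwwwwwwwwwwwwwwwwwwwwwwwwwwwwwwwwwwwwwwwwwwwwwwwww
wwwwwwwwwwwwwwwwwwwwwwwwwwwwwwwwwwww#######wwwwwwwwwwwwwwwwwwwwwwwwwwwwwwwwww
wwwwwwwwwwwwwwwwwwwwwwwwwwwwwwwwwww#########wwwwwwwwwwwwwwwwwwwwwwwwwwwwwwwww
wwwwwwwwwwwwwwwwwwwwwwwwwwwwwwwwww##########wwwwwwwwwwwwwwwwwwwwwwwwwwwwwwwww
wwwwwwwwwwwwwwwwwwwwwwwwwwwwwwwwww++#######wwwwwwwwwwwwwwwwwwwwwwwwwwwwwwwwww
wwwwwwwwwwwwwwwwwwwwwwwwwwwwwwwwwww++++++##wwwwwwwwwwwwwwwwwwwwwwwwwwwwwwwwww
wwwwwwwwwwwwwwwwwwwwwwwwww++dd++w++++++++++#wwwwwwwwwwwwwwwwwwwwwwwwwwwwwwwww
wwwwwwwwwwwwwwwwwwwww##++bbbbdbbddd++++++++++++#+##wwwwwwwwwwwwwwwwwwwwwwwwww
wwwwwwwwwwwwwwwwww++#bbbbbb+dddddd+++#####++++++bbb##+#wwwwwwwwwwwwwwwwwww
[... 785 characters left out ...]
wwwwwwwwwwwdbbbb#####bbbbbbbbbbbbbbbbbbbbbbbbbbbbbbbbbbbbbbbbb##wwwwwwwwwwww
wwwwwwwwwwwwwdbbbbbbbbbbbbbbbbbbbbbbbbbbbbbbbbbbbbbbbbbbbbbbbb#+wwwwwwwwwwwww
wwwwwwwwwwwwwwwdbbbbbbbbbbbbbbbbbbbbbbbbbbbbbbbbbbbbbbbbbbbbb+#wwwwwwwwwwwwww
wwwwwwwwwwwwwwwww++bbbbbbbbbbbbbbbbbbbbbbbbbbbbbbbbbbbbbbbb+#wwwwwwwwwwwwwwww
wwwwwwwwwwwwwwwwwww+++bbbbbbbbbbbbbbbbbbbbbbbbbbbbbbbbbb++#wwwwwwwwwwwwwwwwww
wwwwwwwwwwwwwwwwwwwwwwww+++bbbbbbbbbbbbbbbbbbbbbbbb++++wwwwwwwwwwwwwwwwwwwwww
wwwwwwwwwwwwwwwwwwwwwwwwwwwwww#+++++++++++++++++##wwwwwwwwwwwwwwwwwwwwwwwwwww
wwwwwwwwwwwwwwwwwwwwwwwwwwwwwwwwwwwwwwwwwwwwwwwwwwwwwwwwwwwwwwwwwwwwwwwwwwwww
wwwwwwwwwwwwwwwwwwwwwwwwwwwwwwwwwwwwwwwwwwwwwwwwwwwwwwwwwwwwwwwwwwwwwwwwwwwww
```

The side mask shows the collar seated flat on the disc around the post, with the carrier unmoved. Next, the bushing.

>>> jog_arm:
  travel:
    - [20, -12, 0]
    - [50, -30, 0]
    - [85, -52, 0]
    - [120, -75, 0]
    - [145, -92, 0]
    - [160, -100, 0]
    - [160, -100, 0]
    - [160, -100, 0]
  turn: [0, 0, 0, 0, 0, 0, 0, 0]
  grip: [66, 66, 66, 66, 66, 66, 66, 66]

```text
time_s: 16.35
ee_pos: [0.5984, 0.0219, 0.1175]
ee_rot: [-0.005, -3.141, -0.0]
contact_force: [-0.3, 0.6, 0.1]
finger_gap: 0.0659
gripper_force: 0.0
```

```bash
python3 - <<'E'
from h import *
s=status.read_state();print(s['ee_pos'],s['ee_rot'])
a=read_camera('wrist');np.save('w9.npy',a);c=calibration('wrist')
RNG['brass']=((15,165,70),(30,255,255))
hsv=cv2.cvtColor(a,cv2.COLOR_RGB2HSV)
r=hsv[150:215:2,215:300]
for row in r: print(''.join(str(min(9,p[1]//28)) for p in row))
for lo in (140,155,170):
    RNG['brass']=((12,lo,60),(32,255,255))
    h=blob(a,'brass',(215,140,300,225)); print(lo,cv2.boundingRect(h),circ(c,h,.016),circ(c,h,.012))
E
```

```text
[0.59841523 0.02188035 0.11751798] [-4.86818190e-03 -3.14086042e+00 -2.02778898e-04]
4444455555555555455555455555555555444444454444445444444444444444544545554554555555555
4444455454555555555455555555555444444444544444444444444444454444444555555555545555555
4444454555555555555555555545555554544444444444444444444444554444445555555555555555545
4444455555554455545555555554554555444444444444444544444444444444445555555555555555555
4444445455455455555555555555555554444444544444444444444445444444455545555555545555555
4444445555555455555555555555555555444444444444454444444445444444445555555554555555555
4444455555555555555555455555555554544444444444444544444444544444455555555455455555555
4444545555555545555545555555555555444444444454444444444444444544555555555554555555555
4444455555545554555554545555555554455555555555444444444445444444455555555555555555545
4444444555555555455555555555555657667766666666655544444454554544455545555554555555555
4444455555555555555555555555666766666666666666666665544444554444545555555555555555555
444444554455555555555555556666666666666666666666666665444444444445555
[... 1465 characters left out ...]
4555555555445
4444444545555555555555555555555555554444444445444545545444444444554455555555555544455
4444444544555554455555555555555555555454445445454555444444444444555445555555555555555
4444444455555555455455555555555555545444444454444445444444444444555544555555555555455
4444444455555555544455555555555555545444444454544444454444444444555445555555555545455
140 (219, 140, 55, 85) (array([598.7,   7.9]), array([ 61.6, 103.2])) (array([599.8,   7.7]), array([ 62.5, 104.8]))
155 (235, 166, 39, 39) (array([600.5,  19.9]), array([38.7, 40.9])) (array([601.7,  19.9]), array([39.3, 41.6]))
170 (236, 167, 37, 38) (array([600.2,  20.5]), array([36.9, 39.2])) (array([601.4,  20.5]), array([37.5, 39.8]))
```

>>> jog_arm:
  travel:
    - [2, -2, -40]
    - [2, -2, -80]
    - [2, -2, -105]
    - [2, -2, -115]
    - [2, -2, -121]
    - [2, -2, -124]
    - [2, -2, -127]
    - [2, -2, -127]
  turn: [0, 0, 0, 0, 0, 0, 0, 0]
  grip: [60, 60, 60, 60, 55, 50, 50, 50]

```text
time_s: 17.4
ee_pos: [0.6011, 0.0194, -0.009]
ee_rot: [0.005, 3.141, -0.0]
contact_force: [-0.9, 0.4, 0.4]
finger_gap: 0.0498
gripper_force: 0.0
```

>>> jog_arm:
  travel:
    - [0, 0, 0]
    - [0, 0, 0]
    - [0, 0, 0]
    - [0, 0, 0]
    - [0, 0, 0]
  turn: [0, 0, 0, 0, 0]
  grip: [44, 36, 28, 28, 28]
  newtons: 30

```text
time_s: 18.02
ee_pos: [0.6013, 0.0193, -0.0087]
ee_rot: [0.006, 3.141, -0.0]
contact_force: [-1.8, -0.2, 6.0]
finger_gap: 0.0362
gripper_force: 29.3
```

>>> jog_arm:
  travel:
    - [0, 0, 10]
    - [0, 0, 50]
    - [0, 0, 100]
    - [0, 0, 130]
    - [-30, 19, 130]
    - [-70, 44, 130]
    - [-110, 69, 130]
    - [-145, 91, 130]
    - [-162, 102, 130]
    - [-162, 102, 130]
    - [-162, 102, 130]
  turn: [0, 0, 0, 0, 0, 0, 0, 0, 0, 0, 0]
  grip: [28, 28, 28, 28, 28, 28, 28, 28, 28, 28, 28]

```text
time_s: 19.4
ee_pos: [0.4399, 0.121, 0.1211]
ee_rot: [0.006, 3.141, -0.0]
contact_force: [0.2, -0.1, -2.0]
finger_gap: 0.0359
gripper_force: 30.3
```

```bash
python3 - <<'E'
from h import *
s=status.read_state();print(s['ee_pos'],s['ee_rot'],s['finger_gap'],s['contact_force'])
a=read_camera('wrist');np.save('w10.npy',a);c=calibration('wrist'); tz=s['ee_pos'][2]
h=blob(a,'blue',(100,40,420,330)); print(cv2.boundingRect(h),circ(c,h,.012))
hsv=cv2.cvtColor(a,cv2.COLOR_RGB2HSV)
r=hsv[215:300:2,215:297]
for row in r: print(''.join('b' if 95<p[0]<130 and p[1]>90 else 'd' if p[2]<60 else '#' if p[1]<80 else 'Y' if p[1]>160 else 'w' for p in row))
for z in (tz+.0087,tz+.0167,tz+.0247): print(cast(c,[(255,245)],z)[0].round(4))
E
```

```text
[0.43989576 0.12103679 0.1210586 ] [ 5.71718268e-03  3.14093664e+00 -3.51653887e-04] 0.035934577798089264 [ 0.21909278 -0.07742538 -2.02957183]
(208, 133, 96, 86) (array([439.9, 120.8]), array([97.6, 98.2]))
wwwwwwww#bbbbbbbb#wYYYYYYYYYYYYYYYYYYYYYYYYYYYYYYYYYYYYYYYYYYYYwwbbbbbbbb#wwwwwwww
wwwwwwwwww##bbb#wYYYYYYYYYYYYYYYYYYYYYYYYYYYYYYYYYYYYYYYYYYYYYYYYwbbbb#wwwwwwwwwww
wwwwwwwwwwwwwwwYYYYYYYYYYYYYYYYYYYYYYYYYYYYYYYYYYYYYYYYYYYYYYYYYYYw##wwwwwwwwwwwww
wwwwwwwwwwwwwYYYYYYYYYYYYYYYYYYYYYYYYYYYYYYYYYYYYYYYYYYYYYYYYYYYYYYYwwwwwwwwwwwwww
wwwwwwwwwwwwYYYYYYYYYYYYYYYYYYYYYYYYYYYYYYYYYYYYYYYYYYYYYYYYYYYYYYYYYwwwwwwwwwwwww
#####wwwwwwwYYYYYYYYYYYYYYYYYYYYYYYYYYYYYYYYYYYYYYYYYYYYYYYYYYYYYYYYYYwwwwwww#####
####ddddwwwYYYYYYYYYYYYYYYYYYYYYYYwww####wwwwwwwYYYYYYYYYYYYYYYYYYYYYYwwwbddd#####
####ddddwwYYYYYYYYYYYYYYYYYYYwwwwwwwwwwwwwwwwwwwwwwwYYYYYYYYYYYYYYYYYYYwwddddd####
###ddddddwYYYYYYYYYYYYYYYYwwwwwwwwwwwwwwwwwwwwwwwwwwwwwYYYYYYYYYYYYYYYYYwddddd####
##dddddddYYYYYYYYYYYYYYYwwwwwwwwwwwwwwwwwwwwwwwwwwwwwwwwwYYYYYYYYYYYYYYYwdddddd###
##ddddddwYYYYYYYYYYYYYwwwwwwwwwwwwwwwwwwwwwwwwwwwwwwwwwwwwwYYY
[... 2045 characters left out ...]
wwwwwwwwwwwwwwwwwwwwwwwwwwwwwwwwwwwwwwwwwwwwwwdddd
dddwwwwwwwwwwwwwwwwwwwwwwwwwwwwwwwwwwwwwwwwwwwwwwwwwwwwwwwwwwwwwwwwwwwwwwwwwwwwddd
ddbwwwwwwwwwwwwwwwwwwwwwwwwwwwwwwwwwwwwwwwwwwwwwwwwwwwwwwwwwwwwwwwwwwwwwwwwwwwwddd
ddwwwwwwwwwwwwwwwwwwwwwwwwwwwwwwwwwwwwwwwwwwwwwwwwwwwwwwwwwwwwwwwwwwwwwwwwwwwwwddd
dbwwwwwwwwwwwwwwwwwwwwwwwwwwwwwwwwwwwwwwwwwwwwwwwwwwwwwwwwwwwwwwwwwwwwwwwwwwwwwwdd
dbwwwwwwwwwwwwwwwwwwwwwwwwwwwwwwwwwwwwwwwwwwwwwwwwwwwwwwwwwwwwwwwwwwwwwwwwwwwwwwdd
dwwwwwwwwwwwwwwwwwwwwwwwwwwwwwwwwwwwwwwwwwwwwwwwwwwwwwwwwwwwwwwwwwwwwwwwwwwwwwww#d
wwwwwwwwwwwwwwwwwwwwwwwwwwwwwwwwwwwwwwwwwwwwwwwwwwwwwwwwwwwwwwwwwwwwwwwwwwwwwwwwww
[0.4483 0.1204 0.1298]
[0.4441 0.1205 0.1378]
[0.4398 0.1205 0.1458]
```

>>> jog_arm:
  travel:
    - [-1, 0, -20]
    - [-1, 0, -40]
    - [-1, 0, -50]
    - [-1, 0, -54]
    - [-1, 0, -54]
  turn: [0, 0, 0, 0, 0]
  grip: [28, 28, 28, 28, 28]

```text
time_s: 20.08
ee_pos: [0.4383, 0.1213, 0.067]
ee_rot: [0.006, 3.141, -0.0]
contact_force: [-0.1, 0.3, -0.4]
finger_gap: 0.0358
gripper_force: 30.3
```

```bash
python3 - <<'E'
from h import *
s=status.read_state();print(s['ee_pos'],s['contact_force'])
a=read_camera('wrist');np.save('w11.npy',a);c=calibration('wrist'); tz=s['ee_pos'][2]
hsv=cv2.cvtColor(a,cv2.COLOR_RGB2HSV)
r=hsv[221:258,226:286]
for row in r: print(''.join('b' if 95<p[0]<130 and p[1]>90 else 'd' if p[2]<60 else '#' if p[1]<80 else 'Y' if p[1]>160 else 'w' for p in row))
k,d=K(c);T=np.linalg.inv(c['T']); 
def pj(p): q=T[:3,:3]@np.array(p)+T[:3,3]; return cv2.projectPoints(q.reshape(1,3),np.zeros(3),np.zeros(3),k,d)[0].ravel().round(1)
x,y,_=s['ee_pos']; print('tip +x side',pj((.4397+.006,.1208,.068)),'tip',pj((.4397,.1208,.072)))
for dx in (-.001,0,.001,.002): print(dx,'bore +x edge top/bot',pj((x+dx+.0115,y,tz+.0247)),pj((x+dx+.0115,y,tz+.0087)),'-x top/bot',pj((x+dx-.0115,y,tz+.0247)),pj((x+dx-.0115,y,tz+.0087)))
E
```

```text
[0.43832838 0.12132608 0.06698611] [-0.08158195  0.3193614  -0.35949248]
b#YYYYYYYYYYYYYYYYYYYYYYYYYYYYYYYYYYYYYYYYYYYYYYYYYYYYYYYw#b
bwYYYYYYYYYYYYYYYYYYYYYYYYYYYYYYYYYYYYYYYYYYYYYYYYYYYYYYYw#b
bwYYYYYYYYYYYYYYYYYYYYYYYYYYYYYYYYYYYYYYYYYYYYYYYYYYYYYYYY#b
#YYYYYYYYYYYYYYYYYYYYYYYYYYYYYYYYYYYYYYYYYYYYYYYYYYYYYYYYYww
wYYYYYYYYYYYYYYYYYYYYYYYYYYYYYYYYYYYYYYYYYYYYYYYYYYYYYYYYYwb
YYYYYYYYYYYYYYYYYYYYYYYYYwwwwwYwwwYYYYYYYYYYYYYYYYYYYYYYYYY#
YYYYYYYYYYYYYYYYYYYYYYYw############wYYYYYYYYYYYYYYYYYYYYYY#
YYYYYYYYYYYYYYYYYYYYww################wYYYYYYYYYYYYYYYYYYYYw
YYYYYYYYYYYYYYYYYYww####################wYYYYYYYYYYYYYYYYYYw
YYYYYYYYYYYYYYYYw#########################wwYYYYYYYYYYYYYYYY
YYYYYYYYYYYYYYYw############################YYYYYYYYYYYYYYYY
YYYYYYYYYYYYYYw##############################YYYYYYYYYYYYYYY
YYYYYYYYYYYYY#b###############################YYYYYYYYYYYYYY
YYYYYYYYYYYY#bbbbb########################bbbb#YYYYYYYYYYYYY
YYYYYYYYYYY#bbbbbbbb####################bbbbbbb#YYYYYYYYYYYY
YYYYYYYYYYY#bbbbbbbbb##################bbbbbbbbb#YYYYYYYYYYY
YYYYYYYYYYwbbbbbbbbbbb################bbbbbbbbbb#YY
[... 946 characters left out ...]
YYYYYYYYYYYYYYYYYYYYYYYYYYYYYYYYYYYYYYY
YYYYYYYYYYYYYYYYYYYYYYYYYYYYYYYYYYYYYYYYYYYYYYYYYYYYYYYYYYYY
YYYYYYYYYYYYYYYYYYYYYYYYYYYYYYYYYYYYYYYYYYYYYYYYYYYYYYYYYYYY
YYYYYYYYYYYYYYYYYYYYYYYYYYYYYYYYYYYYYYYYYYYYYYYYYYYYYYYYYYYY
YYYYYYYYYYYYYYYYYYYYYYYYYYYYYYYYYYYYYYYYYYYYYYYYYYYYYYYYYYYY
tip +x side [254.9 237.3] tip [254.9 231.4]
-0.001 bore +x edge top/bot [255.8 261.4] [255.8 247.5] -x top/bot [255.7 223.7] [255.7 212.8]
0 bore +x edge top/bot [255.9 262.9] [255.8 248.9] -x top/bot [255.7 225.4] [255.7 214.3]
0.001 bore +x edge top/bot [255.9 264.5] [255.8 250.4] -x top/bot [255.7 227.1] [255.7 215.9]
0.002 bore +x edge top/bot [255.9 266. ] [255.8 251.8] -x top/bot [255.7 228.8] [255.7 217.5]
```

>>> jog_arm:
  travel:
    - [1, 0, 0]
    - [1, 0, -6]
    - [1, 0, -12]
    - [1, 0, -18]
    - [1, 0, -24]
    - [1, 0, -30]
    - [1, 0, -36]
    - [1, 0, -40]
    - [1, 0, -40]
  turn: [0, 0, 0, 0, 0, 0, 0, 0, 0]
  grip: [28, 28, 28, 28, 28, 28, 28, 28, 28]

```text
time_s: 21.25
ee_pos: [0.4389, 0.1214, 0.0265]
ee_rot: [-0.005, -3.141, 0.0]
contact_force: [0.1, -0.9, -1.0]
finger_gap: 0.0363
gripper_force: 30.3
```

>>> jog_arm:
  travel:
    - [0, 0, -2]
    - [0, 0, -4]
    - [0, 0, -5]
    - [0, 0, -6]
    - [0, 0, -6]
  turn: [0, 0, 0, 0, 0]
  grip: [28, 28, 28, 28, 28]

```text
time_s: 21.88
ee_pos: [0.439, 0.1214, 0.0207]
ee_rot: [-0.005, -3.142, 0.0]
contact_force: [-0.4, 0.0, -0.6]
finger_gap: 0.0363
gripper_force: 30.3
```

>>> jog_arm:
  travel:
    - [0, 0, -1]
    - [0, 0, -2]
    - [0, 0, -2]
  turn: [0, 0, 0]
  grip: [28, 28, 28]

```text
time_s: 22.25
ee_pos: [0.4392, 0.1214, 0.0193]
ee_rot: [0.005, 3.141, -0.0]
contact_force: [-4.0, -0.6, 10.4]
finger_gap: 0.0357
gripper_force: 31.3
```

>>> jog_arm:
  travel:
    - [0, 0, 0]
    - [0, 0, 0]
    - [0, 0, 0]
    - [0, 0, 0]
    - [0, 0, 0]
  turn: [0, 0, 0, 0, 0]
  grip: [34, 42, 50, 56, 56]

```text
time_s: 22.88
ee_pos: [0.439, 0.1214, 0.0187]
ee_rot: [-0.005, -3.141, 0.0]
contact_force: [0.6, 0.0, 0.3]
finger_gap: 0.0563
gripper_force: 0.0
```

>>> jog_arm:
  travel:
    - [0, 0, 15]
    - [0, 0, 40]
    - [0, 0, 70]
    - [0, 0, 100]
    - [0, 0, 100]
  turn: [0, 0, 0, 0, 0]
  grip: [56, 56, 56, 56, 56]

```text
time_s: 23.5
ee_pos: [0.4402, 0.1216, 0.1218]
ee_rot: [0.005, 3.137, 0.001]
contact_force: [-1.0, 0.3, -0.0]
finger_gap: 0.0559
gripper_force: 0.0
```

```bash
python3 - <<'E'
from h import *
s=status.read_state();print(s['ee_pos'],s['contact_force'])
a=read_camera('wrist');np.save('w12.npy',a);b=read_camera('side');np.save('s12.npy',b);c=calibration('wrist')
h=blob(a,'blue',(60,20,460,380)); print(cv2.boundingRect(h),circ(c,h,.012))
save('w12',np.hstack([cv2.resize(a[90:290,160:350],None,fx=2.1,fy=2.1),cv2.resize(b[215:295,262:350],None,fx=4.2,fy=5.25)[:420]]))
E
```

```text
[0.44022237 0.12155059 0.12179926] [-1.03282813  0.30342722 -0.04074076]
(207, 133, 96, 93) (array([437.7, 120.7]), array([96.7, 97.3]))
```

View pics/w12.png

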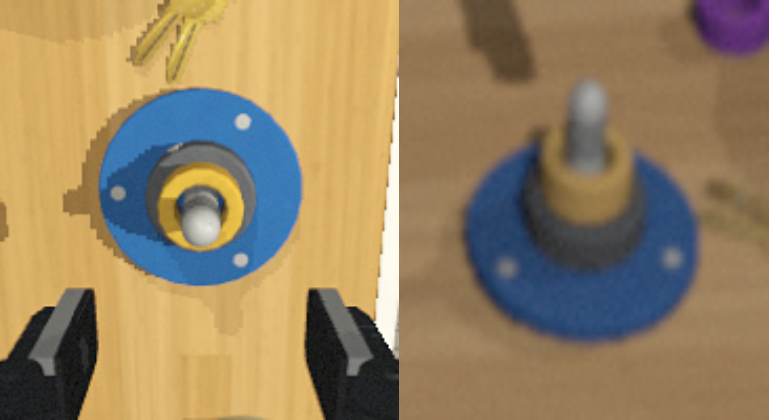

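The wrist crop shows bushing, collar and post concentric. The side crop shows the bushing sitting on the collar on the disc, with the post top bare. Next, the post grip, with the tips about 50 mm up.

>>> jog_arm:
  travel:
    - [1, 0, -20]
    - [1, 0, -45]
    - [1, 0, -65]
    - [1, 0, -75]
    - [1, 0, -82]
    - [1, 0, -82]
  turn: [0, 0, 0, 0, 0, 0]
  grip: [56, 56, 56, 50, 40, 30]
  newtons: 60

```text
time_s: 24.35
ee_pos: [0.44, 0.1214, 0.0367]
ee_rot: [-0.005, -3.141, 0.0]
contact_force: [-0.8, 1.5, -0.2]
finger_gap: 0.0298
gripper_force: 0.0
```

>>> jog_arm:
  travel:
    - [0, 0, 0]
    - [0, 0, 0]
    - [0, 0, 0]
    - [0, 0, 0]
    - [0, 0, 0]
  turn: [0, 0, 0, 0, 0]
  grip: [22, 16, 8, 8, 8]

```text
time_s: 24.98
ee_pos: [0.4403, 0.1214, 0.0374]
ee_rot: [0.005, 3.141, -0.0]
contact_force: [-2.2, -0.8, 7.1]
finger_gap: 0.0133
gripper_force: 58.5
```

```bash
python3 - <<'E'
from h import *
s=status.read_state();print(s['ee_pos'],s['contact_force'],s['finger_gap'],s['gripper_force'])
b=read_camera('side');np.save('s13.npy',b)
r=b[205:285:2,262:350]; hs=cv2.cvtColor(r,cv2.COLOR_RGB2HSV)
for row in hs: print(''.join('b' if 95<p[0]<130 and p[1]>110 else 'd' if p[2]<75 else 'Y' if p[1]>125 and 12<p[0]<30 else 'w' if p[1]>70 and 5<p[0]<30 else '#' if p[2]>110 else '+' for p in row))
E
```

```text
[0.44028849 0.12141641 0.03743125] [-2.20070734 -0.77783576  7.10122292] 0.01331179094477911 58.497233390808105
wwwwwwwwwwwwwwwwwwwwwwwwwwwwwwwwwwwdddddddddddddd++++++dddwwwwwwwwwwwwwwwwwwwwwwwwwwwwww
wwwwwwwwwwwwwwwwwwwwwwwwwwwwwwwwwwwwdddddddddbddd++++++dddwwwwwwwwwwwwwwwwwwwwwwwwwwwwww
wwwwwwwwwwwwwwwwwwwwwwwwwwwwwwwwwwwwwddddddddddddd++++++ddwwwwwwwwwwwwwwwww#########wwww
wwwwwwwwwwwwwwwwwwwwwYwwwwwwwwwwwwwwwddddddddddddd++++++dddwwwwwwwwwwwww###############w
wwwwwwwwwwwwwwwwwwwwwwwwwwwwwwwwwwwwwddddddddddddd+++++++dddwwwwwwwwww#+#########+++++##
wwwwwwwwwwwwwwwwwwwwwwwYwwwwwwwwwwwwwwddddddddddd+######+ddd+wwwwwwwww++########++++++##
wwwwwwwwwwwwwwwwwwwwwwwwwwwwwwwwwwwwwwwddddddddddd++++++ddddwwwwwwwwwwd+++#####++++#####
wwwwwwwwwwwwwwwwwwwwwwwwwwwwwwwwwwwwwwwdddddddddddddddddddddwwwwwwwwww+d++++############
wwwwwwwwwwwwwwwwYwwwwwwwwYwwYwwwwwwwwwwddddddddddddddddddddwwwwwwwwwwww+++++++########++
wwwwwwwwwwwwwwwwwYwwwwwwwwwwYwwwYwwwwwwdddddbdddddddddddddwwwwwwwwwwwwww#+++++########++
wwwwwwwwwwwwwwwwwwYwwYwwYwwYwwYwYwwwwwwdddddddddddddddddddwwwwwwwwwwwwwwwwww###++#+##www
wwwwwwwww
[... 1871 characters left out ...]
wwwwwwww+bbbbbbbbbbbbbbbbbbbbbbbbbbbbbbbbbbbbbbbbbbbbbbbb#+wwwwwwwwwwwwwwwwww
wwwwwwwwwwwwwwwwwwwww++bbbbbbbbbbbbbbbbbbbbbbbbbbbbbbbbbbbbbbbbbbbb+#wwwwwwwwwwwwwwwwwww
wwwwwwwwwwwwwwwwwwwwwww++bbbbbbbbbbbbbbbbbbbbbbbbbbbbbbbbbbbbbbbb+#wwwwwwwwwwwwwwwwwwwww
wwwwwwwwwwwwwwwwwwwwwwwwww++bbbbbbbbbbbbbbbbbbbbbbbbbbbbbbbbbb++#wwwwwwwwwwwwwwwwwwwwwww
wwwwwwwwwwwwwwwwwwwwwwwwwwwwww+++bbbbbbbbbbbbbbbbbbbbbbbb+++#wwwwwwwwwwwwwwwwwwwwwwwwwww
wwwwwwwwwwwwwwwwwwwwwwwwwwwwwwwwwww##++++++++#++++++++##wwwwwwwwwwwwwwwwwwwwwwwwwwwwwwww
wwwwwwwwwwwwwwwwwwwwwwwwwwwwwwwwwwwwwwwwwwwwwwwwwwwwwwwwwwwwwwwwwwwwwwwwwwwwwwwwwwwwwwww
wwwwwwwwwwwwwwwwwwwwwwwwwwwwwwwwwwwwwwwwwwwwwwwwwwwwwwwwwwwwwwwwwwwwwwwwwwwwwwwwwwwwwwww
```

The post is gripped with the bushing's rim clear of the pads. Lifting gently.

>>> jog_arm:
  travel:
    - [0, 0, 2]
    - [0, 0, 5]
    - [0, 0, 10]
    - [0, 0, 15]
    - [0, 0, 20]
    - [0, 0, 20]
  turn: [0, 0, 0, 0, 0, 0]
  grip: [8, 8, 8, 8, 8, 8]
  newtons: 80

```text
time_s: 25.78
ee_pos: [0.4403, 0.1214, 0.0572]
ee_rot: [0.005, 3.141, -0.0]
contact_force: [0.1, -0.5, -5.8]
finger_gap: 0.0122
gripper_force: 78.1
```

>>> jog_arm:
  travel:
    - [0, 0, 10]
    - [0, 0, 25]
    - [0, 0, 42]
    - [0, 0, 60]
    - [0, 0, 78]
    - [0, 0, 96]
    - [0, 0, 112]
    - [0, 0, 124]
    - [0, 0, 130]
    - [0, 0, 132]
    - [0, 0, 132]
    - [0, 0, 132]
  turn: [0, 0, 0, 0, 0, 0, 0, 0, 0, 0, 0, 0]
  grip: [8, 8, 8, 8, 8, 8, 8, 8, 8, 8, 8, 8]

```text
time_s: 27.28
ee_pos: [0.4399, 0.1214, 0.1883]
ee_rot: [-0.005, -3.141, 0.0]
contact_force: [0.8, 0.9, -4.6]
finger_gap: 0.0119
gripper_force: 78.2
```

```bash
python3 - <<'E'
from h import *
s=status.read_state();print(s['ee_pos'],s['ee_rot'],s['contact_force'],s['finger_gap'],s['gripper_force'],abs(s['joint_velocities']).max())
b=read_camera('side');np.save('s14.npy',b); c=calibration('side')
m=cv2.inRange(cv2.cvtColor(b,cv2.COLOR_RGB2HSV),(95,110,40),(130,255,255)); m[:,:240]=0; m[:,380:]=0
cs=cv2.findContours(m,0,1)[0]; h=cv2.convexHull(max(cs,key=cv2.contourArea)); x,y,w,q=cv2.boundingRect(h); print(x,y,w,q,cv2.fitEllipse(h))
for z in (.14,.15,.16,.17): print(z,circ(c,h,z))
r=b[y-30:y+q+8:2,x-12:x+w+12]; hs=cv2.cvtColor(r,cv2.COLOR_RGB2HSV)
for row in hs: print(''.join('b' if 95<p[0]<130 and p[1]>110 else 'd' if p[2]<75 else 'Y' if p[1]>125 and 12<p[0]<30 else 'w' if p[1]>70 and 5<p[0]<30 else '#' if p[2]>110 else '+' for p in row))
E
```

```text
[0.4398841  0.12139163 0.1883393 ] [-5.46072590e-03 -3.14088214e+00  2.27564667e-04] [ 0.77621664  0.89711631 -4.58713487] 0.01193114333578293 78.1964260339737 0.0009331058419793929
280 175 60 32 ((309.16552734375, 189.2325439453125), (34.09406280517578, 59.655311584472656), 92.68061065673828)
0.14 (array([435.9,  95.8]), array([100.5, 109.7]))
0.15 (array([438.9, 111.7]), array([ 98.2, 107.2]))
0.16 (array([441.8, 127.7]), array([ 95.9, 104.7]))
0.17 (array([444.7, 143.6]), array([ 93.6, 102.2]))
###################+++++wddw+++++++ddddddddddddddddddddddwwwwwwwwwwwwwwwwwwwwwwwwwww
#####################+wwwwwwwdwwwdddddddddddddddddddddddwwwwwwwwwwwwwwwwwwwwwwwwwwww
######################+wwwwwwwdwwddddd++dddddddddddd+wwwwwwwYwwwwwwwwwwwwwwwwwwwwwww
#######################+wwwwwwwdwdddddd+dddddddddddd+wwwwwwwwwwwwwwwwwwwwwwwwwwwwwww
########################+wwwwwwwwwwddd++dddddddddd+++wwwwwwwwwwwwwwwwwwwwwwwwwwwwwww
########################+wwwwwwwwwwdd+++dddddddddd+##wwwwwwwwwwwwwwwwwwwwwwwwwwwwwww
########################+wwwwwwwwwwwd+#++ddddddddd###wwwwwwwwwwwwwwwwwwwwwwwwwwwwwww
##
[... 1677 characters left out ...]
bbbbb++wwwwwwwwwwwww
wwwwwwwwwwwwwwww+ddbbbbbbbbbbbbbbbbbbbbbbbbbbbbbbbbbbbbbbbbbbbbbbbb++wwwwwwwwwwwwwww
wwwwwwwwwwwwYwwwwww++bbbbbbbbbbbbbbbbbbbbbbbbbbbbbbbbbbbbbbbbbbb++#wwwwwwwwwwwwwwwww
wwwwwwwYwwwwwwwwYwwwwwdd+bbbbbbbbbbbbbbbbbbbbbbbbbbbbbbbbbbb+++#wwwwwwwwwwwwwwwwwwww
wwwwwwwwwwwwwwwwwwwwwwwwww+dddbbbbbbbbbbbbbbbbbbbbbbbbb++++#wwwwwwwwwwwwwwwwwwwwwwww
wwwwwwwwwwwwwwwwwwwwwwwwwwwwwwwwwww++++++++++++++++wwwwwwwwwwwwwwwwwwwwwwwwwwwwwwwww
wwwwwwwwwwwwwwwwwwwwwwwwYwwwwwwwwwwwwwwwwwwwwwwwwwwwwwwwwwwwwwwwwwwww#########wwwwww
wwwwwwwwwwwwwwwwwwwwwwwwwwwYwwwwwwwwwwwwwwwwwwwwwwwwwwwwwwwwwwwwww###############www
wwwwwwwwwwwwwwwwwwwwwwwwwwwwwwwwwwwwwwwwwwwwwwwwwwwwwwwwwwwwwwww#+########++++++###w
```

```bash
python3 - <<'E'
from h import *
def e(b):
    m=cv2.inRange(cv2.cvtColor(b,cv2.COLOR_RGB2HSV),(95,110,40),(130,255,255)); m[:,:240]=0; m[:,380:]=0
    h=cv2.convexHull(max(cv2.findContours(m,0,1)[0],key=cv2.contourArea)); return cv2.fitEllipse(h),cv2.boundingRect(h)
print(e(np.load('s12.npy'))); print(e(np.load('s14.npy')))
w=read_camera('wrist'); m=cv2.inRange(cv2.cvtColor(w,cv2.COLOR_RGB2HSV),(95,110,40),(130,255,255))
h=cv2.convexHull(max(cv2.findContours(m,0,1)[0],key=cv2.contourArea)); c=calibration('wrist')
print(cv2.boundingRect(h),[circ(c,h,z) for z in (.15,.16,.165)])
E
```

```text
(((305.1341857910156, 260.3699645996094), (36.57295608520508, 54.226654052734375), 94.3852767944336), (278, 244, 54, 35))
(((309.16552734375, 189.2325439453125), (34.09406280517578, 59.655311584472656), 92.68061065673828), (280, 175, 60, 32))
(188, 143, 135, 114) [(array([444.8, 121. ]), array([104.8, 105.8])), (array([440.9, 121. ]), array([ 99.5, 100.4])), (array([438.9, 121. ]), array([96.8, 97.7]))]
```

>>> jog_arm:
  travel:
    - [0, 0, 0]
    - [0, 0, 0]
    - [0, 0, 0]
    - [0, 0, 0]
  turn: [0, 0, 0, 0]
  grip: [8, 8, 8, 8]

```text
time_s: 27.88
ee_pos: [0.44, 0.1214, 0.1888]
ee_rot: [-0.005, -3.142, 0.0]
contact_force: [-0.1, 0.1, -6.1]
finger_gap: 0.0121
gripper_force: 78.2
```

```bash
python3 - <<'E'
from h import *
b=read_camera('side'); m=cv2.inRange(cv2.cvtColor(b,cv2.COLOR_RGB2HSV),(95,110,40),(130,255,255)); m[:,:240]=0; m[:,380:]=0
h=cv2.convexHull(max(cv2.findContours(m,0,1)[0],key=cv2.contourArea)); print(cv2.fitEllipse(h),cv2.boundingRect(h)); print(status.read_state()['finger_gap'])
E
```

```text
((309.0585632324219, 188.98155212402344), (34.07536315917969, 59.73801040649414), 92.73859405517578) (280, 174, 60, 33)
0.012369811140853572
```

```bash
python3 -c "
from rig import workorder; print(workorder.finish_job())"
```

```text
the job is handed in; nothing more can be done
None
```

I handed the job in at about 28 s with the carrier held by its bare post about 15 cm above the worktop, level and steady, the collar then the bushing home on it, and the tape roll, soap and cup left alone.

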